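# Hang the cover of a terminal box on its hinge pin

### The job

Hang the loose cover on the steel terminal box: set it on the box, handle up, so that its two hinge knuckles lie between the box's three, then push the longer of the two hinge pins through all five knuckles, from whichever end of the hinge is free, until its flat grip stops against the end knuckle. Let go, with the cover lying shut on the box, and leave the shorter pin, the relay, the tape roll, the long-nose pliers and the screwdriver where they are.

Things in the scene. Friction and masses are not known exactly. Their poses are not given: they have to be found in the camera images.
- box: Open grey steel terminal box fixed to the bench, 95 (x) x 120 (y) x 50 mm high, walls 2.5 mm, a terminal strip inside, two cable glands on its +x side. Origin: centre of its underside; z up. The hinge is on its -x side, towards the robot.
- box_hinge (a point): Middle of the box's hinge axis, 60 mm to -x of the box's origin, 51.5 mm above the bench; y (axes as the box's) runs along the hinge. The box's three knuckles (outside 19, bore 12, each 18 mm long) are centred at y = -51, 0 and +51 mm, so the hinge ends at y = -60 and +60 mm; both ends are open.
- cover: Loose grey steel cover, about 0.28 kg, 101 (x) x 132 (y) mm, 3 mm plate, handle up. Origin at the lips' lower edge; axes as the box's when fitted. 12 mm lips go outside the box's +x, +y, -y walls with 3.5 mm play; the plate's underside (12 mm above the origin) rests on the box's rim, so the fitted cover's origin is 38 mm above the box's, at the same yaw (not turned half round).
- cover_hinge (a point): Middle of the cover's hinge axis: 60 mm to -x of the cover's origin, 13.5 mm above it; y runs along the hinge. Two knuckles (outside 19, bore 12, each 24 mm long) centred at y = -25.5 and +25.5 mm. Fitted, this point coincides with box_hinge, with 4.5 mm between neighbouring knuckles.
- cover_handle (a point): Centre of the handle bar of the cover, 42 mm above the cover's origin (27 mm above the plate's top): square bar 10 x 10 mm, 84 mm long along the cover's y, on a post at each end (64 mm free between the posts).
- pin_long: Longer hinge pin, steel, 70 g, lying flat on the mat: shank 9 mm across, 132 mm long with an 11 mm tapered nose (2.4 mm wide at the tip), and a flat grip (frame 40 long, 22 wide, 9 mm thick). Origin: on the axis at the shoulder; shank to +y, grip to -y, grip's width along x, z up. Home: the shoulder touches an end knuckle's outer face and the nose stands 12 mm out of the other end.
- pin_long_nose (a point): Tip of the longer pin's nose, 132 mm to +y of its origin.
- pin_long_grip (a point): A good place to hold the longer pin's grip by its 22 mm width: on the axis, 24 mm to -y of its origin.
- pin_short: The shorter hinge pin, for a smaller box: the same but with an 86 mm shank; lies beside the longer one on the mat, either may be the nearer. Not to be used.
- mat: Flat black rubber mat, 220 (x) x 150 (y) x 3 mm, fixed; the two pins lie on it. Origin: centre of its underside. It lies to the left or the right of the box, the cover on the other side.
- relay: Grey plug-in relay with an orange top, 62 x 28 x 64 mm, standing on the bench close to one end of the hinge and in line with it, so that no pin can be put in from there. Origin: centre of its underside. Leave it there.
- tape_roll: Black roll of tape lying flat, 55 mm across, 19 mm high, near the other end of the hinge, below the pin's path (origin: underside).
- long_nose: Blue long-nose pliers, 59 x 154 x 13 mm, lying behind the box (origin: underside).
- screwdriver: Small screwdriver, 154 mm long, 18 mm high, lying in front of the box (origin: underside).
Mind the look-alikes: they are no part of the job. What is shaped like the pin_long but purple is not meant.

How it is judged:
On the way:
1. the cover lies on the box with its knuckles in line between the box's (x of cover_hinge in the frame of box_hinge between -0.004 and 0.004 m and y of cover_hinge in the frame of box_hinge between -0.008 and 0.008 m and z of cover_hinge in the frame of box_hinge between -0.004 and 0.004 m and angle between cover's own z axis and vertical below 0.05 rad and x of cover in the frame of box between -0.005 and 0.005 m and z of cover in the frame of box between 0.034 and 0.042 m), for 0.2 s.
At the end, for the whole second after the job is handed in: Cover shut on the box, hinge axes within 4 mm (8 mm along), level to 0.05 rad; the longer pin through all five knuckles, both its ends within 4 mm of the hinge axis, its shoulder within 5 mm of one hinge end and its nose out at the other; both released and at rest (all of step 1 and x of pin_long in the frame of box_hinge between -0.004 and 0.004 m and z of pin_long in the frame of box_hinge between -0.004 and 0.004 m and x of pin_long_nose in the frame of box_hinge between -0.004 and 0.004 m and z of pin_long_nose in the frame of box_hinge between -0.004 and 0.004 m and ((y of pin_long in the frame of box_hinge between 0.055 and 0.065 m and y of pin_long_nose in the frame of box_hinge below -0.062 m) or (y of pin_long in the frame of box_hinge between -0.065 and -0.055 m and y of pin_long_nose in the frame of box_hinge above 0.062 m)) and linear speed of each of cover, pin_long below 0.02 m/s and contact force between the fingers and anything else below 0.5 N); the robot touches nothing.
It fails at once if the shorter pin is moved more than 30 mm (distance of pin_short from where it was at the start of the episode above 0.03 m).
It fails at once if the relay or the tape roll is moved more than 30 mm (distance of any of relay, tape_roll from where it was at the start of the episode above 0.03 m).
It fails at once if the long-nose pliers or the screwdriver are moved more than 30 mm (distance of any of long_nose, screwdriver from where it was at the start of the episode above 0.03 m).
It fails at once if the relay is knocked over (angle between relay's own z axis and vertical above 0.6 rad).
It also fails if it takes over 72 s, if anything falls off the work surface, if the arm or the gripper's body presses on something with over 40 N, if the wrist force passes 120 N, or if a joint passes its speed limit or range.

### The arm

A 6-joint arm with a two-finger parallel gripper is mounted at the origin on a cart in front of the work surface, level with it; the furniture and walls round the work are solid. World frame = base frame: x ahead of the robot, y to its left, z up, the work surface at z = 0. Lengths are in m, angles in rad, forces in N, time in s.
With the tool pointing down it reaches from about 0.325 to 0.9 m from the base axis. Payload 6.1 kg.
Tool frame: the origin (TCP) lies on the mounting face of the last link; the fingertips stand 182 mm ahead of it and the grasp point (between the pads) lies 164 mm ahead of it (bot.finger_overhang is the distance from the TCP to the fingertips, in m); z points along the fingers, y is the line along which they close (so a half turn about z gives the same grasp; the last joint's range is limited). The gripper opens to 87 mm and grips with 3 to 60 N. Pads are 19 mm wide; open, the fingers measure 117 mm over their backs; the gripper's body (75 mm by 190 mm) begins 51 mm behind the grasp point.
Start: joints at [1.031, 0.22, 1.526, -0, 1.395, -0.126], TCP at [0.251, 0.572, 0.405] pointing down, gripper open.
Joint ranges: [-2.98, 2.98], [-0.91, 2.08], [0.09, 2.57], [-1.24, 4.39], [0.2, 2.65], [-2.68, 2.68]. Speed limits (rad/s): [2.57, 2.57, 3.01, 3.14, 3.14, 3.14].

### API

Orientations are given as a unit quaternion [x, y, z, w].
In Python, from station import bot gives the robot as it stands.
- The arm moves only by the shell command python3 -m creep 'ROWS' [FORCE]. ROWS is a JSON object of lists of equal length, an entry for each row: "offset": the shift along the world's x, y, z in units of 40 mm (1.0 is 40 mm), a list of three; "rot": the turn, a rotation vector about the world's x, y, z in degrees, a list of three; "jaw": the closure, from -1 (fully open) to 1 (shut), so that 0 is half open. A call has 1 to 20 rows; each row shifts and turns the commanded pose from where the row before left it; what a row does not reach is not made up. A row lasts 1/10 s, in which the tool goes at most 50 mm and 8.59 degrees, less where a joint would pass 70% of its speed; a pose out of reach is approached as far as the arm can. A call is refused whole if a number of a shift passes 1 or a number of a turn 8.59, either way. A call with a gripper value outside its range is refused whole. The fingers move at their own pace and stop on an object; FORCE is the grip in N (left out, the last holds). Time passes only in rows, so rows that do not move let the fingers close. It gives the time, the measured TCP pose, the force, the opening and the grip force at its end, in the units of the state.
- bot.sense(): the state, without advancing time (a new reading comes with each control period).
- bot.snapshot(name): name is "scene" or "top" or "wrist"; returns (picture, depth): 420x560x3 uint8, red, green, blue; 420x560 float32, m along the optical axis (not along the pixel's ray), 0 where there is no reading.
- bot.camera_params(name): a dict with "fx", "fy", "cx", "cy" (pixels), "D" ([k1, k2, p1, p2, k3] as OpenCV has them; the pictures are not rectified), "R" (3x3) and "t" (3): a world point X has camera coordinates R X + t; the wrist camera has in their place "hand_eye" (4x4, takes a point from camera to tool coordinates, whose origin is the TCP and whose axes are the flange's). Camera axes: x right, y down, z forward; pixel columns grow to the right and rows downward; lengths in m; the calibration is good to about 2 mm. A picture is of the moment at which its call begins: read the wrist's pose just before it. camera_params takes no time and is no camera call.
- bot.sign_off(): hands the job in; it is judged then, once.
Trained networks look in the newest picture that a camera, given by its name, has taken for a name from the list of things; names that differ only in an ending like _2 or _b are one class to them, and where a whole thing is asked for, a point or a joint stands for the part that bears it (a point fixed in the world has none). Each returns a list of dicts, best first, with "confidence" (0 to 1); they miss things now and then, are a little off and sometimes report something else, mostly with a low value. They report only what shows in the picture. A call takes as long as a camera call. They do not tell look-alikes from the thing itself.
- bot.recognise(thing, camera): "pixel" ([column, row] in pixels, amid what is visible of it).
The state is a dict: "time": time; "joints": joint angles; "dq": joint speeds; "joint_efforts": joint torques, N m; "position": TCP position; "orientation": TCP orientation; "ft_force": force on the tool from outside, world axes, zero at the start; "moment": the same for the moment, N m; "grip_width": finger opening in m; "grasp_force": force on a finger pad.
Only numpy, scipy, OpenCV 4.12 (cv2) and the standard library are available. Lean on these libraries where they do the work, as an engineer would, in place of code of your own. Each camera call takes 0.05 s, during which the arm holds its last target. There are 200 camera calls.

## Working session

There is one attempt and no reset: what is moved stays moved. The work goes in short steps, Python scripts to look and compute and a shell command to move; the robot and the scene stay as the last step left them, time stands still between calls to the robot, and variables do not carry over. Pictures are saved under pics/ and viewed, at most 10 in all, crops included, and the job is handed in when it is done.

```bash
mkdir -p pics; cat > h.py <<'E'
import numpy as np, cv2, json
from scipy.spatial.transform import Rotation as R
from station import bot
def snap(cam,name=None):
    s=bot.sense(); im,d=bot.snapshot(cam); p=bot.camera_params(cam)
    if name: cv2.imwrite('pics/'+name,im[:,:,::-1])
    K=np.array([[p['fx'],0,p['cx']],[0,p['fy'],p['cy']],[0,0,1]]);D=np.array(p['D'])
    if 'R' in p:
        Rc=np.array(p['R']).T; t=-Rc@np.array(p['t'])
    else:
        H=np.array(p['hand_eye']);Rt=R.from_quat(s['orientation']).as_matrix()
        Rc=Rt@H[:3,:3]; t=Rt@H[:3,3]+np.array(s['position'])
    return dict(im=im,d=d,K=K,D=D,Rc=Rc,t=t)
def ray(c,px):
    u=cv2.undistortPoints(np.array(px,float).reshape(-1,1,2),c['K'],c['D']).reshape(-1,2)
    return np.c_[u,np.ones(len(u))]
def world(c,px):  # by depth
    px=np.array(px,float).reshape(-1,2); r=ray(c,px)
    z=np.array([c['d'][int(round(v)),int(round(u))] for u,v in px])
    return (r*z[:,None])@c['Rc'].T+c['t']
def onplane(c,px,h):
    r=ray(c,px)@c['Rc'].T; return c['t']+r*((h-c['t'][2])/r[:,2])[:,None]
def cloud(c):
    v,u=np.mgrid[0:420,0:560]; 
    r=ray(c,np.c_[u.ravel(),v.ravel()]); P=(r*c['d'].reshape(-1,1))@c['Rc'].T+c['t']
    return P.reshape(420,560,3)
E
cat > a.py <<'E'
from h import *
for cam in ['top','scene']:
    c=snap(cam,cam+'0.png')
    for n in ['box','cover','cover_handle','pin_long','pin_short','mat','relay','tape_roll','long_nose','screwdriver']:
        if cam=='scene' and n not in('pin_long','relay','cover'): continue
        for r in bot.recognise(n,cam)[:3]: print(cam,n,np.round(r['pixel']),round(r['confidence'],2),world(c,r['pixel']).round(3)[0])
E
python3 a.py
```

```text
top box [288. 251.] 0.59 [0.504 0.11  0.019]
top cover [206. 259.] 0.77 [0.487 0.331 0.013]
top cover_handle [204. 255.] 0.78 [0.494 0.33  0.045]
top cover_handle [340. 198.] 0.26 [ 0.654 -0.044  0.   ]
top pin_long [206. 256.] 0.62 [0.492 0.326 0.043]
top pin_long [194. 192.] 0.59 [ 0.682  0.371 -0.004]
top pin_long [345. 181.] 0.57 [ 0.7   -0.057  0.015]
top mat [340. 198.] 0.86 [ 0.655 -0.044  0.001]
top relay [337. 248.] 0.51 [ 0.502 -0.018  0.062]
top tape_roll [257. 292.] 0.66 [ 0.396  0.193 -0.002]
top tape_roll [323. 197.] 0.55 [0.658 0.006 0.003]
top long_nose [273. 214.] 0.77 [ 0.612  0.148 -0.004]
top long_nose [204. 258.] 0.37 [0.488 0.335 0.014]
top screwdriver [326. 300.] 0.65 [0.372 0.012 0.015]
scene cover [177. 230.] 0.75 [0.493 0.333 0.014]
scene pin_long [199. 166.] 0.79 [0.679 0.362 0.008]
scene pin_long [377. 216.] 0.58 [ 0.661 -0.076  0.011]
scene relay [340. 270.] 0.97 [ 0.489 -0.025  0.043]
scene relay [376. 208.] 0.43 [ 0.683 -0.071  0.008]
```

View pics/top0.png

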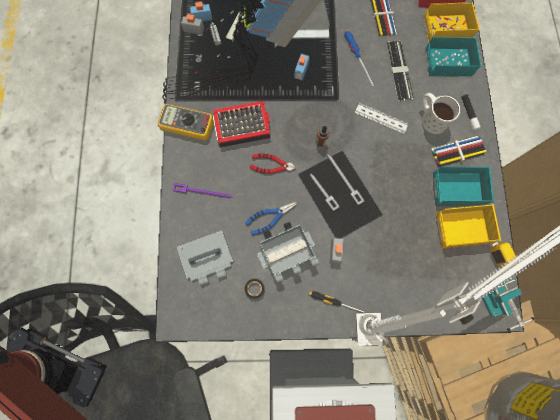

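View pics/scene0.png

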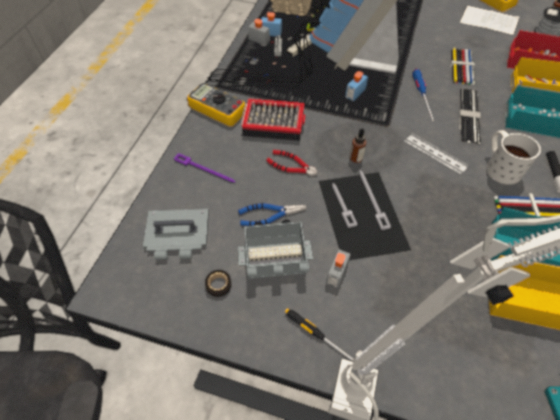

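The top view shows the box at (288,251), hinge towards the bottom of the image. The cover is at (206,258), the relay at the hinge's -y end (337,248) and the tape at its +y end (255,290), so the pin goes in from +y. There are three pin-like things:
- A purple one at (200,190), a look-alike.
- A short steel pin on the mat, with its grip at (333,204).
- A long steel pin on the mat, with its grip at (363,200) and nose at (331,155). This one fits the description.

I'll move over the cover first.

```bash
python3 - <<'E'
from h import *
s=bot.sense();print(s['position'],R.from_quat(s['orientation']).as_matrix().round(3).tolist())
print(np.array(bot.camera_params('wrist')['hand_eye']).round(3).tolist(), bot.camera_params('wrist')['fx'])
c=snap('top');P=cloud(c)
for n,(u0,u1,v0,v1),(z0,z1) in [('cover',(170,245,225,295),(.008,.03)),('handle',(170,245,225,295),(.035,.06)),('box',(250,325,215,290),(.04,.06)),('pins',(300,385,150,240),(.006,.02))]:
    q=P[v0:v1,u0:u1].reshape(-1,3);q=q[(q[:,2]>z0)&(q[:,2]<z1)]
    print(n,len(q),q.mean(0).round(4),cv2.minAreaRect((q[:,:2]*1000).astype(np.float32)))
E
python3 -m creep '{"offset":[[1,-1,0],[1,-1,0],[1,-1,0],[1,-1,0],[0.5,-1,0],[0,-0.5,0],[0,0,0]],"rot":[[0,0,0],[0,0,0],[0,0,0],[0,0,0],[0,0,0],[0,0,0],[0,0,0]],"jaw":[-1,-1,-1,-1,-1,-1,-1]}' 20
```

```text
[0.25131138 0.57224908 0.40479763] [[-0.916, 0.402, 0.0], [0.402, 0.916, 0.0], [0.0, 0.0, -1.0]]
[[0.001, -0.967, -0.254, 0.069], [1.0, 0.001, 0.0, -0.0], [0.0, -0.254, 0.967, 0.02], [0.0, 0.0, 0.0, 1.0]] 358.6118869699122
cover 1771 [0.4919 0.3323 0.0137] ((486.1201477050781, 331.01495361328125), (123.18233489990234, 132.76766967773438), 19.58928108215332)
handle 133 [0.4929 0.3334 0.0445] ((493.2424621582031, 333.5986022949219), (10.402929306030273, 84.89971923828125), 19.73981475830078)
box 353 [0.4803 0.0992 0.0511] ((494.5599060058594, 106.86439514160156), (117.09508514404297, 120.17700958251953), 22.915014266967773)
pins 487 [ 0.6747 -0.0373  0.0094] ((664.9819946289062, -43.38554382324219), (229.11572265625, 255.7591094970703), 88.5798568725586)
time: 1.5
position: [0.4136, 0.3685, 0.4048]
orientation: [0.207, 0.978, -0.0, 0.0]
ft_force: [-0.6, 0.7, -0.7]
grip_width: 0.0872
grasp_force: 0.0
```

```bash
python3 -m creep '{"offset":[[0.5,-0.2,0],[0.5,-0.2,0],[0.5,-0.2,-0.5],[0.5,-0.25,-0.5],[0,0,-0.5],[0,0,0],[0,0,0],[0,0,0]],"rot":[[0,0,-7.8],[0,0,-7.8],[0,0,-7.8],[0,0,-7.8],[0,0,-7.8],[0,0,-7.8],[0,0,0],[0,0,0]],"jaw":[-1,-1,-1,-1,-1,-1,-1,-1]}' 20
cat > look.py <<'E'
from h import *
import sys
c=snap('wrist',sys.argv[1]);P=cloud(c).reshape(-1,3)
s=bot.sense();M=R.from_quat(s['orientation']).as_matrix();print(s['position'],'tooly',np.degrees(np.arctan2(M[1,1],M[0,1])).round(2),'ft',s['ft_force'],s['grip_width'])
a=[float(x) for x in sys.argv[2:]]
for i in range(0,len(a),6):
    x0,x1,y0,y1,z0,z1=a[i:i+6]
    q=P[(P[:,0]>x0)&(P[:,0]<x1)&(P[:,1]>y0)&(P[:,1]<y1)&(P[:,2]>z0)&(P[:,2]<z1)]
    if len(q)>10: print(len(q),q.mean(0).round(4),np.median(q[:,2]).round(4),cv2.minAreaRect((q[:,:2]*1000).astype(np.float32)))
E
python3 look.py w1.png .4 .6 .25 .42 .038 .06 .4 .6 .24 .43 .008 .022
```

```text
time: 2.3
position: [0.4926, 0.3378, 0.3452]
orientation: [0.575, 0.818, 0.0, 0.0]
ft_force: [0.4, -0.7, -0.4]
grip_width: 0.0873
grasp_force: 0.0
[0.49268206 0.33770691 0.34545865] tooly 19.73 ft [-0.20984884 -0.30975675 -0.28559087] 0.08698844319873705
1256 [0.4934 0.3377 0.0469] 0.0471 ((494.05731201171875, 335.3179931640625), (9.729990005493164, 83.97210693359375), 20.01486587524414)
15884 [0.4931 0.3395 0.0156] 0.0154 ((486.70166015625, 332.6220703125), (123.64907836914062, 131.80914306640625), 19.82071304321289)
```

View pics/w1.png

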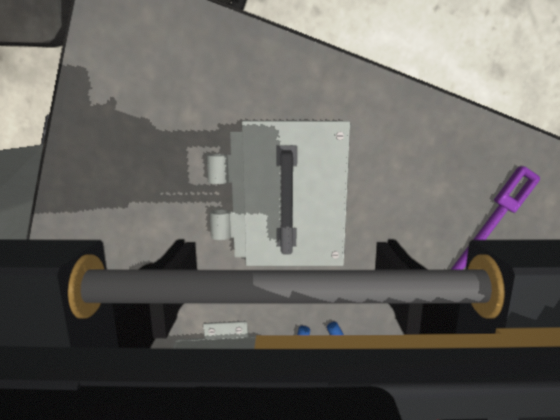

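The wrist view shows the cover with its handle bar at (288,200) between the fingers and its knuckles at (217,168) and (220,222), on the -x side as expected.

```bash
python3 -m creep '{"offset":[[0.03,-0.07,-0.8],[0,0,-0.8],[0,0,-0.8],[0,0,-0.7],[0,0,-0.38],[0,0,0],[0,0,0],[0,0,0],[0,0,0],[0,0,0],[0,0,0],[0,0,0],[0,0,0]],"rot":[[0,0,0.3],[0,0,0],[0,0,0],[0,0,0],[0,0,0],[0,0,0],[0,0,0],[0,0,0],[0,0,0],[0,0,0],[0,0,0],[0,0,0],[0,0,0]],"jaw":[-1,-1,-1,-1,-1,-1,1,1,1,1,1,1,1]}' 45
```

```text
time: 3.65
position: [0.4939, 0.334, 0.2056]
orientation: [0.575, 0.818, -0.0, -0.0]
ft_force: [0.1, 0.2, -1.2]
grip_width: 0.039
grasp_force: 0.0
```

```bash
python3 -m creep '{"offset":[[0,0,0],[0,0,0],[0,0,0],[0,0,0],[0,0,0],[0,0,0],[0,0,0],[0,0,0.1],[0,0,0.2],[0,0,0.4],[0,0,0.6],[0,0,0.8],[0,0,0.8],[0,0,0.8],[0,0,0]],"rot":[[0,0,0],[0,0,0],[0,0,0],[0,0,0],[0,0,0],[0,0,0],[0,0,0],[0,0,0],[0,0,0],[0,0,0],[0,0,0],[0,0,0],[0,0,0],[0,0,0],[0,0,0]],"jaw":[1,1,1,1,1,1,1,1,1,1,1,1,1,1,1]}' 45
```

```text
time: 5.15
position: [0.4954, 0.3349, 0.3611]
orientation: [0.575, 0.818, 0.005, 0.003]
ft_force: [1.4, 1.2, -1.8]
grip_width: 0.0093
grasp_force: 45.0
```

```bash
python3 -m creep '{"offset":[[0.1,-0.4,0.5],[0.1,-0.7,0.5],[0.1,-0.8,0.5],[0.15,-0.8,0.5],[0.15,-0.8,0.5],[0.15,-0.8,0.5],[0.15,-0.8,0.5],[0.15,-0.8,0.5],[0.1,-0.8,0.4],[0.1,-0.7,0.3],[0,-0.5,0],[0,-0.3,0],[0,0,0],[0,0,0],[0,0,0],[0,0,0]],"rot":[[0,0,0],[0,0,0],[0,0,0],[0,0,0],[0,0,0],[0,0,0],[0,0,0],[0,0,0],[0,0,0],[0,0,0],[0,0,0],[0,0,0],[0,0,0],[0,0,0],[0,0,0],[0,0,0]],"jaw":[1,1,1,1,1,1,1,1,1,1,1,1,1,1,1,1]}' 45
python3 look.py w2.png .35 .6 0 .25 .04 .065 .35 .6 0 .25 .047 .053 .35 .6 0 .25 .0545 .065
```

```text
time: 6.75
position: [0.5439, 0.007, 0.5413]
orientation: [0.574, 0.819, 0.0, -0.0]
ft_force: [0.6, -0.4, -3.0]
grip_width: 0.0096
grasp_force: 45.0
[0.54388943 0.00692804 0.54137322] tooly 19.87 ft [-0.54218934  0.04679163 -2.758486  ] 0.009151119525639743
1442 [0.4717 0.1247 0.0524] 0.0507 ((492.9992980957031, 113.47675323486328), (117.54158020019531, 111.17298889160156), 22.76985740661621)
732 [0.4876 0.1319 0.0501] 0.0501 ((492.9992980957031, 113.47675323486328), (117.54158020019531, 111.17298889160156), 22.76985740661621)
494 [0.4424 0.1088 0.0594] 0.0598 ((446.9788818359375, 96.63990020751953), (17.761716842651367, 105.84564971923828), 22.84064292907715)
```

View pics/w2.png

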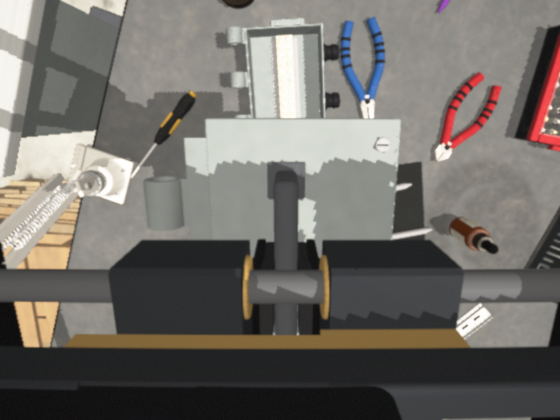

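The box is at (287,70), with its +y and hinge sides in view, and its yaw is 22.8°. The held cover hides its -y end. I'll go above the seat.

```bash
python3 -m creep '{"offset":[[-0.1,0.3,-0.3],[-0.165,0.5,-0.6],[-0.2,0.5,-0.7],[-0.2,0.5,-0.8],[-0.2,0.5,-0.8],[-0.1,0.33,-0.8],[0,0,-0.8],[0,0,-0.7],[0,0,-0.5],[0,0,-0.4],[0,0,-0.1],[0,0,0],[0,0,0],[0,0,0]],"rot":[[0,0,0.9],[0,0,1],[0,0,1],[0,0,0],[0,0,0],[0,0,0],[0,0,0],[0,0,0],[0,0,0],[0,0,0],[0,0,0],[0,0,0],[0,0,0],[0,0,0]],"jaw":[1,1,1,1,1,1,1,1,1,1,1,1,1,1]}' 45
python3 - <<'E'
from h import *
s=bot.sense();print(s['position'],s['ft_force'])
a=snap('top')['im'][190:310,220:360];b=snap('scene')['im'][190:310,210:350]
f=lambda x:cv2.resize(x,None,fx=2.8,fy=4*.7,interpolation=cv2.INTER_CUBIC)
cv2.imwrite('pics/hov.png',np.hstack([f(a),f(b)])[:,:,::-1])
E
```

```text
time: 8.2
position: [0.5058, 0.1114, 0.2828]
orientation: [0.554, 0.832, 0.001, 0.001]
ft_force: [0.6, -0.1, -2.5]
grip_width: 0.0092
grasp_force: 45.0
[0.5057786  0.11142852 0.28276581] [ 0.55961699 -0.06187496 -2.46066914]
```

View pics/hov.png

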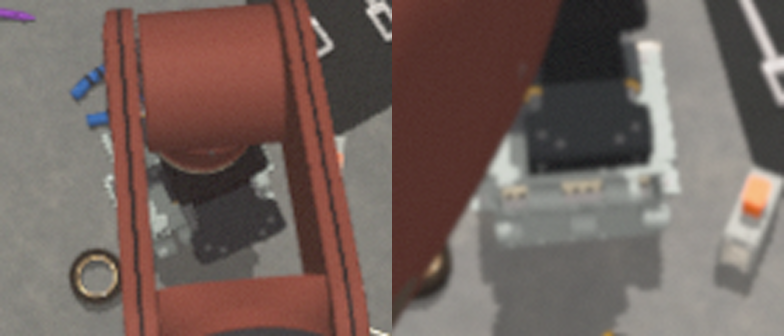

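The hover view is mostly hidden by the arm. In the scene half the cover hangs over the box about in line, so I'll lower it gently and watch the force.

```bash
python3 -m creep '{"offset":[[-0.01,0.02,-0.15],[0,0,-0.15],[0,0,-0.15],[0,0,-0.12],[0,0,-0.1],[0,0,-0.1],[0,0,-0.05],[0,0,0]],"rot":[[0,0,0],[0,0,0],[0,0,0],[0,0,0],[0,0,0],[0,0,0],[0,0,0],[0,0,0]],"jaw":[1,1,1,1,1,1,1,1]}' 45
```

```text
time: 9.1
position: [0.5048, 0.112, 0.2484]
orientation: [0.554, 0.832, -0.0, -0.0]
ft_force: [-0.3, -0.3, -2.4]
grip_width: 0.0096
grasp_force: 45.0
```

```bash
python3 -m creep '{"offset":[[0,0,-0.05],[0,0,-0.05],[0,0,-0.04],[0,0,0],[0,0,0]],"rot":[[0,0,0],[0,0,0],[0,0,0],[0,0,0],[0,0,0]],"jaw":[1,1,1,1,1]}' 45
```

```text
time: 9.6
position: [0.505, 0.112, 0.2434]
orientation: [0.554, 0.832, 0.0, 0.0]
ft_force: [-1.1, -0.6, 1.1]
grip_width: 0.0096
grasp_force: 45.0
```

```bash
python3 -m creep '{"offset":[[0,0,0],[0,0,0],[0,0,0],[0,0,0],[0,0,0],[0,0,0.3],[0,0,0.8],[0,0,0.8],[0,0,0.8],[0,0,0.8],[0,0,0.5],[0,0,0],[0,0,0],[0,0,0]],"rot":[[0,0,0],[0,0,0],[0,0,0],[0,0,0],[0,0,0],[0,0,0],[0,0,0],[0,0,0],[0,0,0],[0,0,0],[0,0,0],[0,0,0],[0,0,0],[0,0,0]],"jaw":[-0.6,-0.6,-0.6,-0.6,-0.6,-0.6,-0.6,-0.6,-1,-1,-1,-1,-1,-1]}' 45
python3 look.py w3.png .35 .6 0 .25 .077 .095 .35 .6 0 .25 .049 .056 .35 .6 0 .25 .0565 .065
```

```text
time: 11.0
position: [0.5044, 0.112, 0.4018]
orientation: [0.554, 0.832, -0.001, -0.001]
ft_force: [-0.1, 0.0, -0.9]
grip_width: 0.0868
grasp_force: 0.0
[0.50442834 0.11198408 0.40157095] tooly 22.69 ft [-0.29455547 -0.91678271  0.21333394] 0.08686010398147156
1077 [0.5036 0.1151 0.085 ] 0.0851 ((504.234619140625, 113.2611312866211), (10.011983871459961, 83.53723907470703), 22.602983474731445)
14096 [0.5043 0.1169 0.0534] 0.0534 ((497.2850646972656, 109.68034362792969), (123.51719665527344, 131.2917022705078), 22.777233123779297)
1964 [0.4499 0.0932 0.0597] 0.06 ((494.4088439941406, 108.42913055419922), (114.56491088867188, 119.89712524414062), 22.839134216308594)
```

View pics/w3.png

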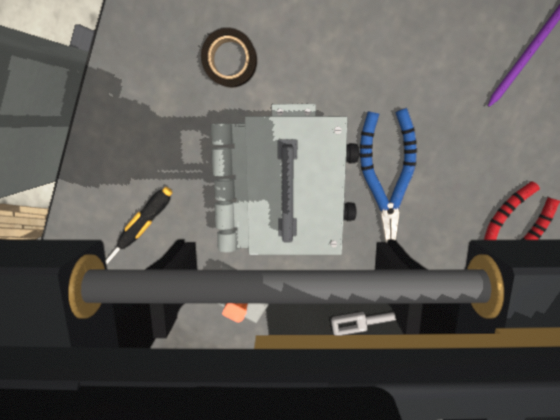

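The cover is seated: plate at z .0534, handle top at .085, and all five knuckles in one line at column 222. Next I'll find the long pin and fit the hinge axis.

```bash
python3 - <<'E'
from h import *
c=snap('wrist');P=cloud(c).reshape(-1,3)
s=bot.sense();print('q',np.round(s['joints'],2))
y=np.radians(22.8);o=np.array([.5048,.1133]);ex=np.array([np.cos(y),np.sin(y)]);ey=np.array([-ex[1],ex[0]])
L=np.c_[(P[:,:2]-o)@ex,(P[:,:2]-o)@ey,P[:,2]]*1000
k=L[(L[:,0]>-75)&(L[:,0]<-50)&(L[:,2]>52)&(L[:,2]<66)&(abs(L[:,1])<70)]
print('yext',k[:,1].min(),k[:,1].max())
for a in (-51,-25.5,0,25.5,51):
    q=k[abs(k[:,1]-a)<8]
    if len(q)<9: continue
    t=np.percentile(q[:,2],90);A=np.c_[2*q[:,0],2*q[:,2],np.ones(len(q))];f=np.linalg.lstsq(A,(q[:,0]**2+q[:,2]**2),rcond=None)[0]
    print(a,len(q),'crest z',t.round(1),'circle c',f[:2].round(2),'r',np.sqrt(f[2]+f[0]**2+f[1]**2).round(1))
c=snap('top');P=cloud(c)
m=np.zeros((420,560),bool);m[140:250,295:390]=1
g=c['im'].min(2)>110
px=np.argwhere(m&g)[:,::-1]
n,lab,st,ce=cv2.connectedComponentsWithStats((m&g).astype(np.uint8))
for i in range(1,n):
    if st[i,4]<25: continue
    q=np.argwhere(lab==i)[:,::-1];w=onplane(c,q,.0095)[:,:2];(C,S,A)=cv2.minAreaRect((w*1000).astype(np.float32))
    d=np.linalg.svd(w-w.mean(0))[2][0]; t=(w-w.mean(0))@d
    print(st[i],np.round(C,1),np.round(S,1),'dir',np.degrees(np.arctan2(d[1],d[0])).round(1),'ends',(w.mean(0)+t.min()*d).round(3),(w.mean(0)+t.max()*d).round(3))
E
```

```text
q [ 0.07 -0.04  1.81  0.    1.37 -0.33]
yext -60.74163267750356 59.45680768434782
-51 307 crest z 61.5 circle c [-59.32  52.85] r 8.6
-25.5 338 crest z 61.4 circle c [-60.34  52.22] r 9.1
0 341 crest z 61.3 circle c [-59.66  52.58] r 8.7
25.5 384 crest z 61.5 circle c [-60.21  52.26] r 9.0
51 377 crest z 61.3 circle c [-59.96  52.6 ] r 8.7
[295 140  21  14 153] [807.8  50.6] [58.1 40.2] dir -111.9 ends [0.825 0.08 ] [0.801 0.019]
[ 326  140   64  110 2942] [ 665.6 -101.4] [185.4 320.3] dir -178.6 ends [ 0.83  -0.129] [ 0.504 -0.137]
[327 152  10  13  44] [769.1 -23.1] [39.9 13.2] dir -154.5 ends [ 0.787 -0.015] [ 0.751 -0.032]
[295 154  26  16 235] [761.8  45.3] [72.3 45.5] dir -75.6 ends [0.751 0.084] [0.77  0.009]
[342 173  22  32 146] [680.8 -74.9] [100.1  22.7] dir -149.6 ends [ 0.724 -0.049] [ 0.638 -0.1  ]
[316 229  14  21 175] [536.4  12.7] [35.7 55.6] dir -179.5 ends [0.564 0.009] [0.508 0.008]
```

All five knuckle axes lie within 0.7 mm of x = -60 mm. The long pin runs at 29.7° with its grip point near (.652,-.092). I'll go above it and take one look.

```bash
python3 -m creep '{"offset":[[0.2,-0.2,0],[0.3,-0.4,0],[0.3,-0.4,0],[0.3,-0.4,0],[0.3,-0.5,0],[0.3,-0.5,0],[0.3,-0.5,0],[0.3,-0.5,0],[0.3,-0.5,-0.2],[0.3,-0.4,-0.2],[0.3,-0.4,-0.2],[0.3,-0.3,-0.2],[0.19,-0.1,-0.2],[0,0,0],[0,0,0]],"rot":[[0,0,6],[0,0,7.5],[0,0,7.6],[0,0,7.6],[0,0,7.6],[0,0,7.6],[0,0,7.6],[0,0,7.6],[0,0,7.6],[0,0,7.6],[0,0,7.6],[0,0,7.6],[0,0,7.5],[0,0,0],[0,0,0]],"jaw":[0,0,0,0,0,0,0,0,0,0,0,0,0,0,0]}' 40
python3 - <<'E'
from h import *
c=snap('wrist');P=cloud(c)
im=c['im'];cv2.imwrite('pics/w4.png',im[:,:,::-1])
s=bot.sense();M=R.from_quat(s['orientation']).as_matrix();print(s['position'],np.degrees(np.arctan2(M[1,1],M[0,1])),np.round(s['joints'],2))
for n in('pin_long','pin_long_grip','pin_short'):
    for r in bot.recognise(n,'wrist')[:3]: print(n,np.round(r['pixel']),round(r['confidence'],2),onplane(c,[r['pixel']],.012).round(3))
m=((P[:,:,2]>.0065)&(P[:,:,2]<.025)&(im.min(2)>90)).astype(np.uint8)
n,lab,st,ce=cv2.connectedComponentsWithStats(m)
for i in range(1,n):
    if st[i,4]<150: continue
    w=P[lab==i];C,S,A=cv2.minAreaRect((w[:,:2]*1000).astype(np.float32))
    print(st[i],np.round(C,1),np.round(S,1),round(A,1),'z',np.median(w[:,2]).round(4))
E
```

```text
time: 12.65
position: [0.6522, -0.0918, 0.3621]
orientation: [-0.254, 0.967, 0.001, -0.001]
ft_force: [-0.1, -0.2, -0.4]
grip_width: 0.0437
grasp_force: 0.0
[ 0.65225809 -0.09164948  0.36276254] 119.52319480624267 [-0.26  0.33  1.47  0.    1.34 -2.35]
pin_long [284. 215.] 0.65 [[ 0.674 -0.08   0.012]]
pin_long_grip [287. 216.] 0.72 [[ 0.674 -0.078  0.012]]
pin_short [360. 221.] 0.96 [[ 0.643 -0.013  0.012]]
pin_short [285. 219.] 0.18 [[ 0.677 -0.077  0.012]]
[402  44  54  79 538] [507.1 -33.2] [66.  24.4] 16.0 z 0.0164
[ 34  62  36  64 662] [ 677.8 -312.4] [ 3.5 61.7] 88.6 z 0.0183
[ 477  102   37  105 1230] [528.6  58.1] [94.8  2.9] 23.1 z 0.0163
[ 275  172   24   98 1230] [679.8 -74.3] [98.9 22. ] 29.8 z 0.0118
[347 193  24  69 938] [650.8 -10. ] [69.5 22.1] 32.7 z 0.0119
[285 304   9  28 209] [769.  -20.8] [34.4  8.4] 29.5 z 0.0112
```

View pics/w4.png

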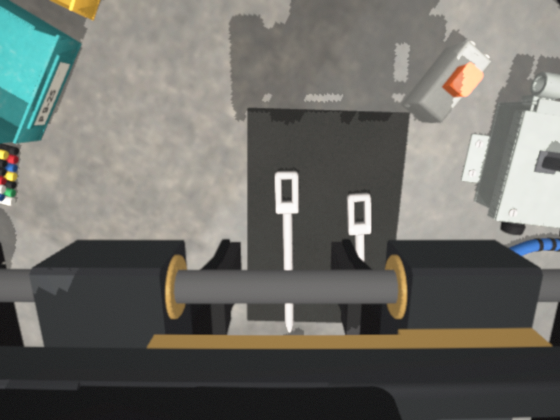

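```bash
python3 -c "
import cv2;i=cv2.imread('pics/w4.png')[160:340,240:410];cv2.imwrite('pics/w4c.png',cv2.resize(i,None,fx=3,fy=3,interpolation=cv2.INTER_CUBIC))"
```

```text
(no output)
```

View pics/w4c.png

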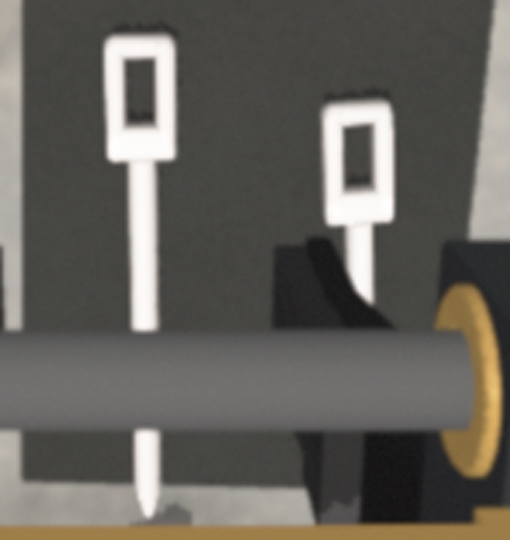

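The candidates are steel grips at (287,192) and (359,214) in the wrist view, plus the purple look-alike elsewhere. The left one is the long pin: its shank runs down to a nose at (289,330) and it measures about 171 mm overall, so I'll grasp it.

```bash
python3 -m creep '{"offset":[[-0.05,0.025,-0.7],[0,0,-0.9],[0,0,-0.9],[0,0,-0.8],[0,0,-0.5],[0,0,-0.35],[0,0,-0.2],[0,0,-0.05],[0,0,0],[0,0,0],[0,0,0],[0,0,0],[0,0,0],[0,0,0],[0,0,0],[0,0,0]],"rot":[[0,0,0.3],[0,0,0],[0,0,0],[0,0,0],[0,0,0],[0,0,0],[0,0,0],[0,0,0],[0,0,0],[0,0,0],[0,0,0],[0,0,0],[0,0,0],[0,0,0],[0,0,0],[0,0,0]],"jaw":[0,0,0,0,0,0,0,0,0,1,1,1,1,1,1,1]}' 40
```

```text
time: 14.45
position: [0.6508, -0.091, 0.1877]
orientation: [-0.259, 0.966, -0.0, 0.0]
ft_force: [-1.2, 0.2, 4.5]
grip_width: 0.0211
grasp_force: 40.0
```

```bash
python3 -m creep '{"offset":[[0,0,0.2],[0,0,0.4],[0,0,0.7],[0,0,0.9],[0,0,0.9],[-0.1,0.2,0.7],[-0.3,0.4,0.3],[-0.5,0.7,0],[-0.6,0.8,0],[-0.6,0.8,0],[-0.6,0.8,0],[-0.6,0.8,0],[-0.6,0.8,0],[-0.6,0.8,0],[-0.6,0.8,0],[-0.6,0.8,0],[-0.6,0.8,0],[-0.6,0.8,0],[-0.6,0.8,0],[-0.46,0.56,0]],"rot":[[0,0,0],[0,0,0],[0,0,0],[0,0,0],[0,0,-3],[0,0,-5],[0,0,-6],[0,0,-6],[0,0,-7],[0,0,-7],[0,0,-7],[0,0,-7],[0,0,-7],[0,0,-7],[0,0,-7],[0,0,-7],[0,0,-7],[0,0,-6],[0,0,-5],[0,0,-3]],"jaw":[1,1,1,1,1,1,1,1,1,1,1,1,1,1,1,1,1,1,1,1]}' 40
```

```text
time: 16.45
position: [0.3305, 0.3369, 0.3524]
orientation: [0.553, 0.833, 0.001, 0.0]
ft_force: [0.7, -0.6, -0.4]
grip_width: 0.0212
grasp_force: 40.0
```

```bash
python3 -m creep '{"offset":[[0.15,-0.14,-0.3],[0.25,-0.25,-0.6],[0.25,-0.25,-0.6],[0,0,-0.6],[0,0,-0.5],[0,0,-0.3],[0,0,-0.1],[0,0,0],[0,0,0],[0,0,0]],"rot":[[0,0,0],[0,0,0],[0,0,0],[0,0,0],[0,0,0],[0,0,0],[0,0,0],[0,0,0],[0,0,0],[0,0,0]],"jaw":[1,1,1,1,1,1,1,1,1,1]}' 40
cat > ins.py <<'E'
from h import *
import sys
s=bot.sense();M=R.from_quat(s['orientation']).as_matrix()
y=np.radians(22.8);o=np.array([.4495,.0901]);ex=np.array([np.cos(y),np.sin(y)]);ey=np.array([-ex[1],ex[0]])
p=np.array(s['position']);print('TCP hinge frame',((p[:2]-o)@ex*1000).round(1),((p[:2]-o)@ey*1000).round(1),(p[2]*1000).round(1),'tooly',np.degrees(np.arctan2(M[1,1],M[0,1])).round(2),'ft',np.round(s['ft_force'],1),s['grip_width'])
im=[]
for cam in('top','scene'):
    c=snap(cam);P=cloud(c);im.append(c['im'])
    L=np.stack([(P[:,:,:2]-o)@ex,(P[:,:,:2]-o)@ey,P[:,:,2]],-1)*1000
    for nm,a,b in [('shank',62,205),('knuckles',-58,58)]:
        k=L[(abs(L[:,:,0])<(14 if nm=='shank' else 9))&(L[:,:,1]>a)&(L[:,:,1]<b)&(L[:,:,2]>(35 if nm=='shank' else 54))&(L[:,:,2]<(75 if nm=='shank' else 66))]
        print(cam,nm,len(k))
        for lo in range(a,b,24):
            q=k[(k[:,1]>=lo)&(k[:,1]<lo+24)]
            if len(q)>5: print('   y',lo,len(q),'x med',np.median(q[:,0]).round(1),'z med/90%',np.median(q[:,2]).round(1),np.percentile(q[:,2],90).round(1))
f=lambda x:cv2.resize(x,None,fx=2.4,fy=2.4,interpolation=cv2.INTER_CUBIC)
cv2.imwrite('pics/'+sys.argv[1],np.hstack([f(im[0][180:340,180:340]),f(im[1][180:340,120:280])])[:,:,::-1])
E
python3 ins.py i1.png
```

```text
time: 17.45
position: [0.3586, 0.3102, 0.2323]
orientation: [0.552, 0.834, 0.001, 0.0]
ft_force: [-1.6, -0.9, -1.1]
grip_width: 0.0216
grasp_force: 40.0
TCP hinge frame 1.5 238.1 232.3 tooly 23.0 ft [-1.6 -0.9 -1.1] 0.021554155421909683
top shank 162
   y 86 31 x med 1.4 z med/90% 53.8 56.4
   y 110 33 x med 1.5 z med/90% 52.9 55.3
   y 134 29 x med 1.6 z med/90% 53.1 55.0
   y 158 33 x med 3.2 z med/90% 53.2 55.7
   y 182 32 x med 2.4 z med/90% 54.4 57.0
top knuckles 219
   y -58 44 x med -1.4 z med/90% 57.9 61.3
   y -34 43 x med -2.0 z med/90% 58.1 60.1
   y -10 43 x med -0.8 z med/90% 58.0 60.9
   y 14 48 x med -1.7 z med/90% 58.4 60.6
   y 38 41 x med -1.3 z med/90% 57.6 61.1
scene shank 292
   y 86 56 x med 0.2 z med/90% 53.8 56.4
   y 110 57 x med 0.1 z med/90% 54.2 56.0
   y 134 59 x med 0.1 z med/90% 54.2 55.9
   y 158 57 x med -0.8 z med/90% 54.7 56.4
   y 182 59 x med -0.3 z med/90% 54.3 56.5
scene knuckles 377
   y -58 74 x med -3.0 z med/90% 58.7 60.9
   y -34 79 x med -2.8 z med/90% 58.9 60.8
   y -10 72 x med -2.5 z med/90% 58.7 60.8
   y 14 86 x med -2.5 z med/90% 59.2 60.9
   y 38 66 x med -3.2 z med/90% 59.4 61.2
```

View pics/i1.png

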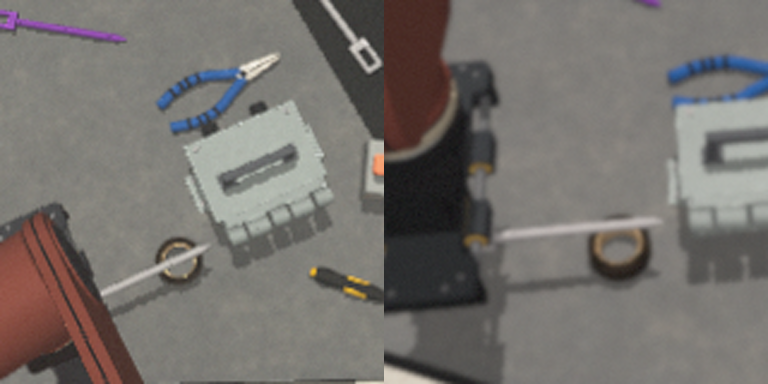

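The pin is level (axis about z 51.5) and held with its nose towards the free +y end, over the tape. It sits about 2 mm to +x of the hinge axis. I'll correct that and start pushing.

```bash
python3 -m creep '{"offset":[[-0.041,-0.017,0],[0,0,0],[0.078,-0.184,0],[0.078,-0.184,0],[0.078,-0.184,0],[0.039,-0.092,0],[0.039,-0.092,0],[0.039,-0.092,0],[0,0,0],[0,0,0]],"rot":[[0,0,-0.2],[0,0,0],[0,0,0],[0,0,0],[0,0,0],[0,0,0],[0,0,0],[0,0,0],[0,0,0],[0,0,0]],"jaw":[1,1,1,1,1,1,1,1,1,1]}' 40
python3 ins.py i2.png | head -1
```

```text
time: 18.55
position: [0.3706, 0.276, 0.2311]
orientation: [0.554, 0.833, 0.0, -0.0]
ft_force: [-0.5, -0.2, -0.8]
grip_width: 0.0216
grasp_force: 40.0
TCP hinge frame -0.7 202.0 231.1 tooly 22.77 ft [-0.5 -0.2 -0.8] 0.02161695381190176
```

```bash
python3 -m creep '{"offset":[[0.039,-0.092,0],[0.078,-0.184,0],[0.078,-0.184,0],[0.078,-0.184,0],[0.078,-0.184,0],[0.039,-0.092,0],[0,0,0],[0,0,0]],"rot":[[0,0,0],[0,0,0],[0,0,0],[0,0,0],[0,0,0],[0,0,0],[0,0,0],[0,0,0]],"jaw":[1,1,1,1,1,1,1,1]}' 40
python3 ins.py i2.png | head -8
```

```text
time: 19.45
position: [0.3862, 0.2391, 0.2312]
orientation: [0.554, 0.833, 0.0, -0.0]
ft_force: [-0.1, -0.7, -1.2]
grip_width: 0.0213
grasp_force: 40.0
TCP hinge frame -0.6 161.9 231.2 tooly 22.76 ft [-0.1 -0.7 -1.2] 0.021290151927972952
top shank 57
   y 62 32 x med -2.0 z med/90% 51.6 54.9
   y 86 25 x med -2.2 z med/90% 52.5 55.2
top knuckles 225
   y -58 44 x med -1.4 z med/90% 57.8 61.3
   y -34 45 x med -1.5 z med/90% 58.2 61.1
   y -10 43 x med -1.1 z med/90% 58.4 61.2
```

```bash
python3 -m creep '{"offset":[[0.039,-0.092,0.01],[0.078,-0.184,0],[0.078,-0.184,0],[0.078,-0.184,0],[0.078,-0.184,0],[0.078,-0.184,0],[0.078,-0.184,0],[0.039,-0.092,0],[0,0,0],[0,0,0]],"rot":[[0,0,0],[0,0,0],[0,0,0],[0,0,0],[0,0,0],[0,0,0],[0,0,0],[0,0,0],[0,0,0],[0,0,0]],"jaw":[1,1,1,1,1,1,1,1,1,1]}' 40
python3 ins.py i2.png | head -4
```

```text
time: 20.55
position: [0.408, 0.1876, 0.2315]
orientation: [0.554, 0.833, 0.0, -0.0]
ft_force: [0.1, -0.6, -0.0]
grip_width: 0.0214
grasp_force: 40.0
TCP hinge frame -0.5 106.0 231.5 tooly 22.77 ft [ 0.1 -0.6 -0. ] 0.02142813243761954
top shank 0
top knuckles 166
   y -58 46 x med -0.8 z med/90% 57.9 60.2
```

```bash
python3 -m creep '{"offset":[[0.039,-0.092,0],[0.078,-0.184,0],[0.039,-0.092,0],[0.02,-0.046,0],[0.012,-0.028,0],[0.012,-0.028,0],[0.012,-0.028,0],[0,0,0],[0,0,0]],"rot":[[0,0,0],[0,0,0],[0,0,0],[0,0,0],[0,0,0],[0,0,0],[0,0,0],[0,0,0],[0,0,0]],"jaw":[1,1,1,1,1,1,1,1,1]}' 40
python3 ins.py i2.png | head -1
```

```text
time: 21.55
position: [0.4164, 0.1678, 0.2315]
orientation: [0.553, 0.833, 0.0, -0.0]
ft_force: [0.4, -0.7, -1.0]
grip_width: 0.0213
grasp_force: 40.0
TCP hinge frame -0.4 84.5 231.5 tooly 22.79 ft [ 0.4 -0.7 -1. ] 0.02132421395200486
```

```bash
python3 -m creep '{"offset":[[0.01,-0.023,0],[0.01,-0.023,0],[0.01,-0.023,0],[0,0,0],[0,0,0]],"rot":[[0,0,0],[0,0,0],[0,0,0],[0,0,0],[0,0,0]],"jaw":[1,1,1,1,1]}' 40
```

```text
time: 22.15
position: [0.4171, 0.1662, 0.2315]
orientation: [0.554, 0.833, 0.001, -0.002]
ft_force: [-3.6, 9.2, 1.3]
grip_width: 0.021
grasp_force: 40.0
```

The shoulder touches the end knuckle (about 10 N push-back). I'll release and lift clear.

```bash
python3 -m creep '{"offset":[[0,0,0],[0,0,0],[0,0,0],[0,0,0],[0,0,0],[0,0,0],[0,0,0.2],[0,0,0.5],[0,0,0.8],[0,0,0.8],[-0.3,0.8,0.8],[-0.3,0.8,0.8],[-0.3,0.8,0.3],[0,0,0],[0,0,0]],"rot":[[0,0,0],[0,0,0],[0,0,0],[0,0,0],[0,0,0],[0,0,0],[0,0,0],[0,0,0],[0,0,0],[0,0,0],[0,0,0],[0,0,0],[0,0,0],[0,0,0],[0,0,0]],"jaw":[0,0,0,0,0,0,0,0,0,0,0,0,0,0,0]}' 40
python3 - <<'E'
from h import *
y=np.radians(22.8);o=np.array([.4495,.0901]);ex=np.array([np.cos(y),np.sin(y)]);ey=np.array([-ex[1],ex[0]])
ims=[]
for cam in('top','scene'):
    c=snap(cam);P=cloud(c);ims.append(c['im'])
    L=np.stack([(P[:,:,:2]-o)@ex,(P[:,:,:2]-o)@ey,P[:,:,2]],-1)*1000
    k=L[(abs(L[:,:,0])<18)&(abs(L[:,:,1])<125)&(L[:,:,2]>40)&(L[:,:,2]<70)]
    for a,b in((-90,-62),(-58,58),(63,110)):
        q=k[(k[:,1]>a)&(k[:,1]<b)]
        if len(q): print(cam,a,b,len(q),'x',q[:,0].min().round(1),np.median(q[:,0]).round(1),q[:,0].max().round(1),'y',q[:,1].min().round(1),q[:,1].max().round(1),'z',np.median(q[:,2]).round(1),np.percentile(q[:,2],90).round(1))
    h=L[(L[:,:,0]>30)&(L[:,:,0]<100)&(abs(L[:,:,1])<60)&(L[:,:,2]>45)&(L[:,:,2]<62)];print('plate z',np.median(h[:,2]))
f=lambda x:cv2.resize(x,None,fx=2.8,fy=2.8,interpolation=cv2.INTER_CUBIC)
cv2.imwrite('pics/fin.png',np.hstack([f(ims[0][190:330,225:365]),f(ims[1][170:310,205:345])])[:,:,::-1])
E
```

```text
time: 23.65
position: [0.3813, 0.2614, 0.4001]
orientation: [0.553, 0.833, 0.0, 0.0]
ft_force: [-0.1, -0.5, 0.2]
grip_width: 0.0435
grasp_force: 0.0
top -90 -62 11 x -8.1 -0.9 2.6 y -71.6 -62.2 z 52.5 54.1
top -58 58 475 x -11.4 3.0 18.0 y -57.4 57.9 z 54.6 60.1
top 63 110 86 x -13.0 -2.5 8.8 y 63.4 98.1 z 51.6 54.3
plate z 51.63456674010924
scene -90 -62 13 x -3.9 -1.1 -0.0 y -71.4 -62.9 z 51.8 52.8
scene -58 58 786 x -11.7 -0.8 18.0 y -58.0 57.9 z 54.9 60.4
scene 63 110 180 x -13.5 -3.6 9.5 y 63.3 99.0 z 52.6 54.8
plate z 52.2400094180378
```

View pics/fin.png

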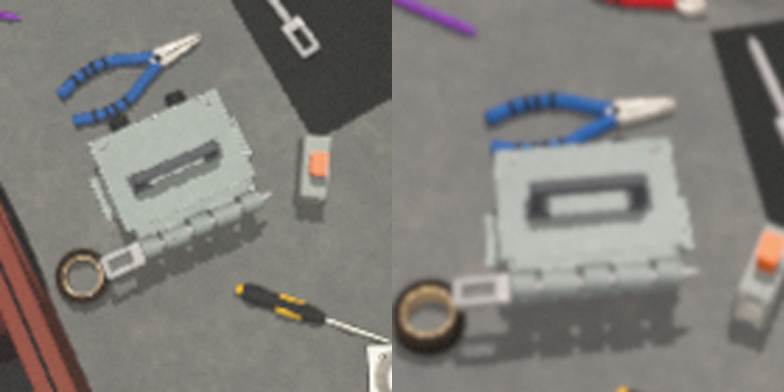

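The pin is home. Its grip is against the +y knuckle at (125,262), ending at y≈99, and its nose is out at (262,198), y≈-72. The cover is shut, the other things show no displacement in the picture, and the hand is clear.

```bash
python3 -c "
from station import bot
print(bot.sign_off())"
```

```text
the job is handed in; nothing more can be done
None
```

The cover is shut on the box, the longer pin is pushed home through all five knuckles from the free +y end, both are released, and the job is handed in; no verdict came back.

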